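# Stand a phone on the test dock and switch it to test

## Task

Pick up the blue phone and lay it gently, screen up, on the test dock's narrow sloping rail, centred and straight along it, with its white (port) end down and pushed gently but fully home against the two orange stops so that the brass contact between them is pressed in, and let go. Then turn the red selector knob clockwise until it clicks over into its test position and stays there by itself. Leave the power bank, screwdriver and bottle alone.

Things in the scene. Friction and masses are not known exactly. Their poses are not given: they have to be found in the camera images.
- phone_mid (a point): centre of the blue phone, 140 x 62 x 11 mm, 0.13 to 0.27 kg. It starts screen up on one of two wooden blocks (either one), its length pointing roughly away from the robot, port end nearer. x runs along the 140 mm length, away from the port end; y across the 62 mm width; z out of the black screen
- phone_port (a point): middle of the phone's port end face (the end with the white band and round black button), 70 mm from the centre
- cradle: the dock's narrow rail, 155 mm long, 30 wide, 10 thick, rising away from the robot at 25 degrees. Origin: on its top face, mid-width, near its lower end. x runs up the slope, y across, z square out of the top face. Two orange stops, 9 mm tall, 5 to 15 mm each side of the middle, are clamped with their faces anywhere from x 0 to 45 mm (not measured: see or feel for them). Rubber top: the phone does not slide by itself
- contact (a joint): travel in m of the brass test contact between the stops: 0 = sticking out 4 mm beyond their faces (start), 0.004 = pressed flush by a phone fully home against the stops (its centre then 70 mm above the stop faces). Its spring is very soft (under 0.5 N)
- selector_grip (a point): grip point of the red selector knob, on its upright axis, 91 mm above the table, 6 mm under the knob's top. The knob is a bar 50 x 14 mm, 28 mm high, on a black disc of 27 mm radius on the dock's grey 80 x 80 mm box (60 mm high), left of the rail. x runs along the bar, y across its 14 mm width, z up; they turn with the knob
- selector (a joint): angle of the knob in rad: 0 = load (start), 1.2 = test (end stop), growing clockwise seen from above. A spring detent resists with up to about 0.2 N m: let go before about 0.6 it springs back, let go at 0.8 or more it snaps on to test by itself
- dock: the test dock, fixed: 12 mm thick steel base plate, rail, selector box. Origin: on the table under the middle of the rail; x points the way the rail rises, z up. The rail's top face is 62 mm above the table at its origin and 127 mm at its upper end; it stands on 24 mm wide posts, and within 85 mm of its centre line there is only the base plate below
- block_a: wooden rest block, 110 x 34 x 40 mm high, fixed; origin at the middle of its underside, x along its 110 mm
- block_b: second wooden rest block, the same size, fixed
- power_bank: grey power bank, 130 x 60 x 16 mm, loose on the other block (underside centre); leave it alone
- screwdriver: yellow-handled screwdriver lying beyond the blocks; leave it alone
- cleaner: cleaner bottle, 60 mm across, 150 mm high, standing to the left of the dock; leave it alone
Things that resemble listed ones, but are neither listed nor needed, are in the scene too. Of the things like the part that bears phone_mid, leave any that is turquoise; of the rest the smaller one is meant.

How it is judged (in metres and radians):
On the way, in this order (a step that is already met when the one before it is completed fails the run):
1. the phone lies on the rail, port end home against the stops, centred, straight, and let go (value of joint contact above 0.0025 m and y of phone_mid in the frame of cradle between -0.007 and 0.007 m and z of phone_mid in the frame of cradle between 0.002 and 0.009 m and angle between the z axis of phone_mid and the z axis of cradle, either way round below 0.07 rad and angle between the x axis of phone_mid and the x axis of cradle, either way round below 0.09 rad and x of phone_port in the frame of cradle below 0.06 m and angle between phone_mid's own z axis and vertical below 0.6 rad and contact force between phone and the fingers below 0.1 N and linear speed of phone below 0.01 m/s), for 0.3 s.
2. the selector has clicked over into the test position (value of joint selector above 0.95 rad), for 0.2 s.
At the end, for the whole second after the job is handed in: The phone rests on the sloping rail, released, screen up, port end down against the stops (contact pressed in over 2.5 of its 4 mm), within 7 mm of the centre line, 5 degrees of straight and 4 degrees of flat on it; the selector stays past 0.95 rad (test) (all of step 1 and value of joint selector above 0.95 rad and angular speed of phone below 0.1 rad/s); the robot touches nothing.
It fails at once if the grey power bank is disturbed (moved more than 20 mm) (distance of power_bank from where it was at the start of the episode above 0.02 m).
It fails at once if the screwdriver is disturbed (moved more than 20 mm) (distance of screwdriver from where it was at the start of the episode above 0.02 m).
It fails at once if the cleaner bottle is disturbed (moved more than 20 mm) (distance of cleaner from where it was at the start of the episode above 0.02 m).
It fails at once if the phone is forced or banged against the dock (more than 35 N) (contact force between phone and dock above 35 N).
It also fails if it takes over 64 s, if anything falls off the work surface, if the arm or the gripper's body presses on something with over 40 N, if the wrist force passes 120 N, or if a joint passes its speed limit or range.

## Robot

A 6-joint arm with a two-finger parallel gripper is mounted at the origin on the work surface. World frame = base frame: x ahead of the robot, y to its left, z up, the work surface at z = 0. Lengths are in mm, angles in rad, forces in N, time in s.
With the tool pointing down it reaches from about 250 to 800 mm from the base axis. Payload 8.5 kg.
Tool frame: the origin (TCP) lies midway between the tips of the shut fingers; the grasp point (between the pads) lies 19 mm behind it; z points along the fingers, x is the direction in which the jaws open and shut, and the axes are right-handed (so a half turn about z gives the same grasp; the last joint's range is limited). The gripper opens to 85 mm and grips with 20 to 120 N. Pads are 22 mm wide; open, the fingers measure 114 mm over their backs; the gripper's body (76 mm by 85 mm) begins 54 mm behind the grasp point. The pads swing forward as they close: fully open they stand 13 mm farther back than shut.
Start: joints at [-1.124, 0.238, -0.013, 1.319, 0, 1.571], TCP at [226.822, -473.424, 231.276] pointing down, gripper open.
Joint ranges: [-2.66, 2.66], [-1.03, 1.9], [-1.14, 1.46], [-1.82, 2.27], [-1.45, 1.34], [-3.14, 3.14]. Speed limits (rad/s): [2.22, 2.22, 2.79, 3.14, 3.14, 3.14].

## Interface

Orientations are given as [roll, pitch, yaw] about the fixed x, y, z axes, in that order (R = Rz(yaw) Ry(pitch) Rx(roll)).
In Python, from bench import env gives the robot as it stands. The module is installed in compiled form; this text tells all that it offers.
- The arm moves only by the tool move_arm, never from a script. Its argument "rows" is a list that holds one entry, the list of rows, each a list of 7 numbers: the shift along the tool's x, y, z in m, then the turn, a rotation vector about the tool's x, y, z in degrees, then the closure, from -1 (fully open) to 1 (shut). In form: [[[tx, ty, tz, rx, ry, rz, gripper], ...]]. A call has 1 to 8 rows; each row is the pose to reach, as a shift and turn from the pose commanded when the call began, along the tool's axes at that moment; what a row does not reach only later rows make up. A row lasts 1/12 s, in which the tool goes at most 41.7 mm and 7.16 degrees, less where a joint would pass 70% of its speed; a pose out of reach is approached as far as the arm can. A call with a gripper value outside its range is refused whole. The fingers move at their own pace and stop on an object; "squeeze" is the grip in N (left out, the last holds). Time passes only in rows, so rows that repeat a pose let the fingers close. It gives the time, the measured TCP pose, the force and the opening at its end, in the units of the state.
- env.get_obs(): the state, without advancing time (a new reading comes with each control period).
- env.capture(name): name is "side" or "top" or "wrist"; returns (picture, depth): 384x512x3 uint8, blue, green, red; 384x512 float32, mm along the optical axis (not along the pixel's ray), 0 where there is no reading.
- env.camera_params(name): a dict with "fovy" (degrees; the focal length in pixels is half the picture's height over the tangent of half this angle, whatever the lens; pixels are square), "cx", "cy" (the principal point, pixels), "origin" and "attitude" of the camera in the world. Camera axes: x right, y down, z forward; pixel columns grow to the right and rows downward; lengths in mm; the calibration is good to about 2 mm. A picture is of the moment at which its call begins: read the wrist's pose just before it. camera_params takes no time and is no camera call; for the wrist camera it gives the pose at the moment of the call.
- env.job_done(): hands the job in, once; it reports no verdict.
The state is a dict: "time_s": time; "joint_pos": joint angles; "joint_vel": joint speeds; "tau": joint torques, N m; "tcp_pos": TCP position; "ee_rot": TCP orientation; "ft_force": force on the tool from outside, world axes, zero at the start; "ft_torque": the same for the moment, N m; "gripper_width": finger opening in mm.
Only numpy, scipy, OpenCV 4.12 (cv2) and the standard library are available. Lean on these libraries where they do the work, as an engineer would, in place of code of your own. Each camera call takes 0.05 s, during which the arm holds its last target.

## Working session

There is one attempt and no reset: what is moved stays moved. The work goes in short steps, Python scripts to look and compute and a tool call to move; the robot and the scene stay as the last step left them, time stands still between calls to the robot, and variables do not carry over. Pictures are saved under pics/ and viewed, and the job is handed in when it is done.

Besides the shell and the picture viewer there is one more tool, called after "Call:" by a JSON object that holds its "op" and its "data", one argument or row to a line. move_arm: Moves the arm, as the interface text tells. Its arguments: {"type":"object","properties":{"rows":{"type":"array"},"squeeze":{"type":"number"}},"required":["rows"]}

```bash
mkdir -p pics; ls; python3 - <<'E'
from bench import env
import cv2
o=env.get_obs(); print(o)
for n in ["side","top","wrist"]:
    print(n,env.camera_params(n))
    p,d=env.capture(n); cv2.imwrite(f"pics/{n}0.png",p)
    import numpy as np; np.save(f"{n}0.npy",d); print((d>0).mean())
E
```

```text
pics
{'time_s': 0.0, 'joint_pos': array([-1.12400630e+00,  2.38791447e-01, -1.42736721e-02,  1.31919847e+00,
        1.95073968e-05,  1.57078389e+00]), 'joint_vel': array([-0.00052838, -0.00047885, -0.00060204, -0.00143821,  0.00024785,
       -0.00115055]), 'tau': array([-2.82314886e-04, -5.38783729e+01,  3.46439266e+01,  1.86994951e-02,
       -1.28611041e-04, -2.12582455e-05]), 'tcp_pos': array([ 226.66003311, -473.07944016,  230.66447263]), 'ee_rot': array([-3.14157313e+00,  1.46726379e-03, -1.12399386e+00]), 'ft_force': array([-0.7399962 ,  0.48424613,  0.02041463]), 'ft_torque': array([ 0.04549879,  0.00701979, -0.00637717]), 'gripper_width': 85.76798987770981}
side {'fovy': 54.871463162905336, 'cx': 260.6151559672016, 'cy': 188.64999057189723, 'origin': array([-31.55968184, 802.88137674, 748.37906788]), 'attitude': array([-2.15883642,  0.00427601, -2.45998858])}
0.9886220296223959
top {'fovy': 54.756195215872786, 'cx': 257.85275210404575, 'cy': 192.40304886066397, 'origin': array([ 418.52504538,   70.37332848, 1069.97945623]), 'attitude': array([-2.97844593, -0.01519663, -1.54607241])}
0.9960072835286459
wrist {'fovy': 60.02475732447364, 'cx': 258.26103660093133, 'cy': 194.2718135937642, 'origin': array([ 288.89954039, -443.37856398,  373.15721945]), 'attitude': array([ 2.86186711e+00,  1.90324079e-03, -1.12467365e+00])}
0.9960886637369791
```

View pics/top0.png

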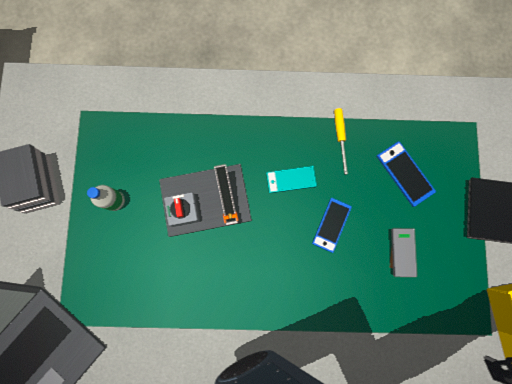

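View pics/side0.png

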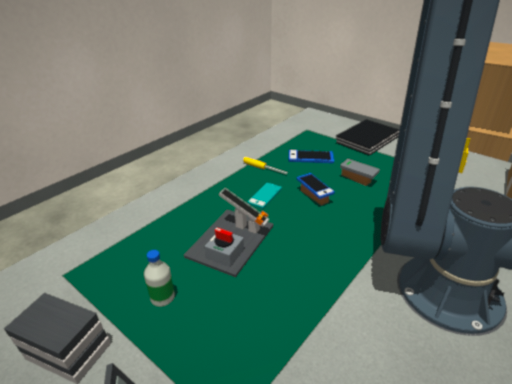

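View pics/wrist0.png

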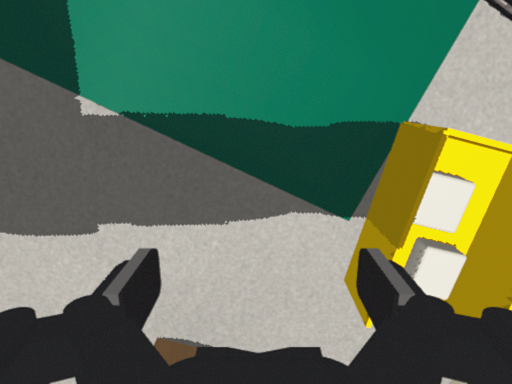

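Top view candidates for the phone:
- Turquoise phone at (291,179): must be left.
- Large blue phone lying on the table at (406,174).
- Smaller blue phone on a wooden block at (332,225), port end at (325,243). This one fits the description.

The dock rail is at (228,195), with orange stops at (231,218). The red knob is at (180,207). Next I'll build the helpers and take a close crop.

```bash
cat > h.py <<'E'
import numpy as np, cv2
from scipy.spatial.transform import Rotation as R
def rot(a): return R.from_euler('xyz',a).as_matrix()
def cam(p):
    f=192/np.tan(np.radians(p['fovy'])/2); return f,p['cx'],p['cy'],np.array(p['origin']),rot(p['attitude'])
def ray(p,uv):
    f,cx,cy,o,M=cam(p); uv=np.atleast_2d(np.asarray(uv,float))
    d=np.c_[(uv[:,0]-cx)/f,(uv[:,1]-cy)/f,np.ones(len(uv))]
    return o,d@M.T
def plane(p,uv,z):
    o,d=ray(p,uv); return o+d*((z-o[2])/d[:,2])[:,None]
def dep(p,uv,D):
    o,d=ray(p,uv); uv=np.atleast_2d(uv).astype(int); return o+d*D[uv[:,1],uv[:,0]][:,None]
def proj(p,X):
    f,cx,cy,o,M=cam(p); c=(np.atleast_2d(X)-o)@M
    return np.c_[cx+f*c[:,0]/c[:,2],cy+f*c[:,1]/c[:,2]]
def tri(p1,uv1,p2,uv2):
    o1,d1=ray(p1,uv1); o2,d2=ray(p2,uv2); d1=d1[0]/np.linalg.norm(d1);d2=d2[0]/np.linalg.norm(d2)
    s=np.linalg.lstsq(np.c_[d1,-d2],o2-o1,rcond=None)[0]
    a=o1+s[0]*d1;b=o2+s[1]*d2; return (a+b)/2,np.linalg.norm(a-b)
E
python3 - <<'E'
from h import *
from bench import env
P=cv2.imread('pics/top0.png');D=np.load('top0.npy');p=env.camera_params('top')
hsv=cv2.cvtColor(P,cv2.COLOR_BGR2HSV)
for nm,uv in dict(phone=(332,225),port=(323,243),big=(406,174),turq=(291,179),pb=(404,255),plate=(215,222),railtop=(222,170),rail=(227,195),stop=(231,218),knob=(180,207),cap=(97,193),sd=(340,125),table=(280,260)).items():
    print(nm,dep(p,[uv],D).round(1))
c=cv2.resize(P[150:260,150:360],None,fx=3.8,fy=3.8,interpolation=cv2.INTER_CUBIC)
cv2.imwrite('pics/crop1.png',c)
E
```

```text
phone [[ 501.4 -147.9   48.5]]
port [[ 451.4 -122.4   50.8]]
big [[ 658.4 -372.4   17.2]]
turq [[635.3 -37.   11.5]]
pb [[ 424.5 -342.3   54.1]]
plate [[504.4 178.8  10. ]]
railtop [[631.1 154.8 124.3]]
rail [[570.4 141.5  93.3]]
stop [[512.  130.3  64.8]]
knob [[534.9 264.3  93.5]]
cap [[558.1 462.5 148.3]]
sd [[ 799.4 -179.    24.7]]
table [[402.   -9.4  -2.1]]
```

View pics/crop1.png

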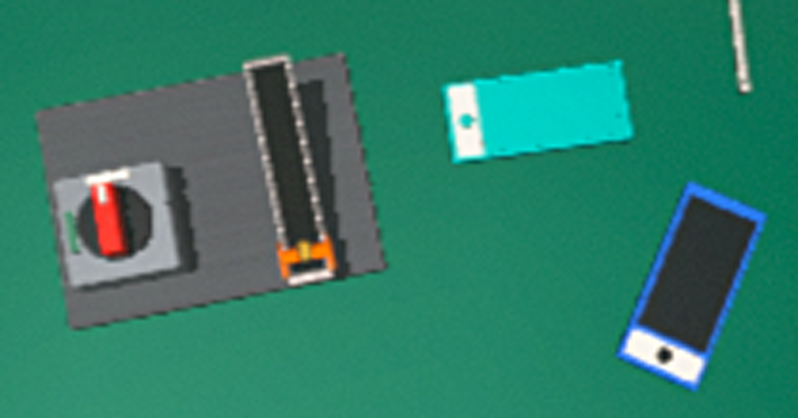

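The crop confirms it. The small blue phone is at crop (695,285), with its white port end and black button at (663,355), nearer the robot. Next I'll go above it for a wrist view.

```bash
cat >> h.py <<'E'
def go(o,pos,M):
    """shift (m, tool axes) and rotvec (deg) from measured pose to target pose"""
    T=rot(o['ee_rot']); 
    return ((np.array(pos)-o['tcp_pos'])@T/1000).round(4), np.degrees(R.from_matrix(T.T@M).as_rotvec()).round(2)
def down(yaw): return rot([np.pi,0,yaw])
E
python3 - <<'E'
from h import *
from bench import env
o=env.get_obs(); print(go(o,[490,-142,190],down(1.10)))
E
```

```text
(array([-0.1849, -0.3806,  0.041 ]), array([-7.0000e-02,  4.0000e-02, -1.2743e+02]))
```

Call:
{"op": "move_arm", "data": {
  "rows": [
    [[-0.06,-0.14,0,0,0,-30,-1],[-0.12,-0.28,0,0,0,-60,-1],[-0.184,-0.382,0.0,0,0,-100,-1],[-0.184,-0.382,0.0,0,0,-127,-1],[-0.184,-0.382,0.02,0,0,-127,-1],[-0.184,-0.382,0.04,0,0,-127,-1],[-0.184,-0.382,0.04,0,0,-127,-1],[-0.184,-0.382,0.04,0,0,-127,-1]]
  ]
}}

```text
time_s: 0.82
tcp_pos: [435.5, -213.5, 206.8]
ee_rot: [3.142, -0.0, -0.118]
ft_force: [0.3, -1.2, -0.6]
gripper_width: 85.6
```

```bash
python3 - <<'E'
from h import *
from bench import env
o=env.get_obs(); print(o['joint_pos'].round(3),o['tcp_pos'],o['ee_rot'],go(o,[490,-142,190],down(1.10)))
E
```

```text
[-0.456  0.18  -0.153  1.238  0.     1.233] [ 435.47995747 -213.52474188  206.84335439] [ 3.14158502e+00 -2.16001930e-04 -1.17943455e-01] (array([ 0.0457, -0.0774,  0.0169]), array([ 1.000e-02, -1.000e-02, -6.978e+01]))
```

Call:
{"op": "move_arm", "data": {
  "rows": [
    [[0.043,-0.077,0.017,0,0,-69.5,-1],[0.043,-0.077,0.017,0,0,-69.5,-1],[0.043,-0.077,0.017,0,0,-69.5,-1],[0.043,-0.077,0.017,0,0,-69.5,-1],[0.043,-0.077,0.017,0,0,-69.5,-1],[0.043,-0.077,0.017,0,0,-69.5,-1],[0.043,-0.077,0.017,0,0,-69.5,-1],[0.043,-0.077,0.017,0,0,-69.5,-1]]
  ]
}}

```text
time_s: 1.48
tcp_pos: [486.7, -144.1, 189.8]
ee_rot: [-3.141, 0.0, 0.882]
ft_force: [-0.2, 0.2, -0.8]
gripper_width: 85.5
```

Call:
{"op": "move_arm", "data": {
  "rows": [
    [[0,0,0,0,0,-12.5,-1],[0,0,0,0,0,-12.5,-1],[0,0,0,0,0,-12.5,-1]]
  ]
}}

```text
time_s: 1.73
tcp_pos: [486.7, -144.2, 189.9]
ee_rot: [-3.141, 0.0, 1.098]
ft_force: [0.3, 0.4, 0.4]
gripper_width: 85.1
```

```bash
python3 - <<'E'
from h import *
from bench import env
import pickle
o=env.get_obs(); print(o['joint_pos'].round(3),o['tcp_pos'],o['ee_rot'],np.abs(o['joint_vel']).max())
p=env.camera_params('wrist');P,D=env.capture('wrist'); cv2.imwrite('pics/w1.png',P); pickle.dump((p,P,D),open('w1.pkl','wb')); print(p)
E
```

```text
[-0.288  0.227 -0.136  1.208  0.     0.184] [ 486.71515732 -144.24720972  189.86253981] [-3.14100575e+00  3.72473484e-05  1.09836303e+00] 0.1825865080198569
{'fovy': 60.02475732447364, 'cx': 258.26103660093133, 'cy': 194.2718135937642, 'origin': array([ 423.55360478, -112.7471366 ,  332.30969184]), 'attitude': array([ 2.86358311e+00, -2.46995746e-05,  1.09770777e+00])}
```

View pics/w1.png

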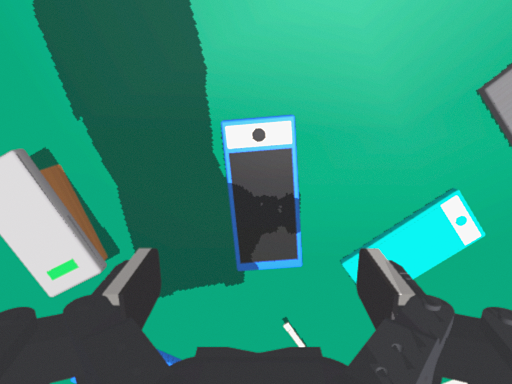

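The wrist view shows the phone at about (262,193). Its white port end and button are at (259,134), and its far end is at row 267. The port end is nearer the robot.

```bash
cat >> h.py <<'E'
def phone_quad(P,roi=None,lo=(100,120,60),hi=(125,255,255)):
    h=cv2.cvtColor(P,cv2.COLOR_BGR2HSV); m=cv2.inRange(h,lo,hi)
    if roi: 
        k=np.zeros_like(m);k[roi[1]:roi[3],roi[0]:roi[2]]=1;m*=k
    cs,_=cv2.findContours(m,cv2.RETR_EXTERNAL,cv2.CHAIN_APPROX_NONE)
    c=max(cs,key=lambda c:cv2.contourArea(cv2.convexHull(c)))
    hull=cv2.convexHull(c); return hull.reshape(-1,2),cv2.minAreaRect(hull)
E
python3 - <<'E'
from h import *
import pickle
from bench import env
p,P,D=pickle.load(open('w1.pkl','rb'))
hull,r=phone_quad(P,(200,90,330,300)); print(r)
for z in (51,):
    W=plane(p,hull,z)[:,:2].astype(np.float32); rr=cv2.minAreaRect(W); print(z,rr,cv2.boxPoints(rr).round(1).tolist())
h=cv2.cvtColor(P,cv2.COLOR_BGR2HSV)
# button
m=np.zeros(P.shape[:2],np.uint8); m[120:150,240:280]=(P[120:150,240:280].max(2)<110)*255
M=cv2.moments(m,True); b=(M['m10']/M['m00'],M['m01']/M['m00']); print('button',b,plane(p,[b],51),M['m00'])
ys,xs=np.mgrid[125:262:8,236:295:6]; 
uv=np.c_[xs.ravel(),ys.ravel()]; X=dep(p,uv,D); print('depth z',np.percentile(X[:,2],[5,50,95]))
p2=env.camera_params('top');P2=cv2.imread('pics/top0.png')
hull2,r2=phone_quad(P2,(305,190,360,260)); W=plane(p2,hull2,51)[:,:2].astype(np.float32); print('top',cv2.minAreaRect(W))
# triangulate phone centre: wrist image centre and top image centre
print(tri(p,r[0],p2,r2[0]))
E
```

```text
((263.27587890625, 192.81036376953125), (152.1393280029297, 74.15961456298828), 85.2363510131836)
51 ((499.9248046875, -146.5059814453125), (62.16852569580078, 139.50167846679688), 67.85142517089844) [[423.6000061035156, -149.0], [552.7999877929688, -201.60000610351562], [576.2000122070312, -144.0], [447.0, -91.4000015258789]]
button (258.45299145299145, 134.42735042735043) [[ 448.72311759 -125.44202148   51.        ]] 117.0
depth z [50.13555388 51.23413166 52.40824271]
top ((502.6473083496094, -146.63128662109375), (63.19908142089844, 140.637939453125), 67.67208862304688)
(array([ 502.4317571 , -149.01564037,   29.62764137]), np.float64(4.094852321640382))
```

Size at z=51 comes out at 62.2×139.5, so the height checks. The depth image gives 51.2 as well. The phone centre is (500,-146.5) and its yaw is -22.1°.

```bash
python3 - <<'E'
from h import *
from bench import env
o=env.get_obs(); print(o['tcp_pos'],go(o,[500,-146.5,100],down(1.184)),go(o,[500,-146.5,22],down(1.184)))
E
```

```text
[ 486.75731455 -144.24430026  189.89524904] (array([0.0041, 0.0128, 0.0899]), array([-0.03, -0.  , -5.24])) (array([0.0041, 0.0129, 0.1679]), array([-0.03, -0.  , -5.24]))
```

Call:
{"op": "move_arm", "data": {
  "rows": [
    [[0.004,0.013,0.03,0,0,-5,-1],[0.004,0.013,0.065,0,0,-5,-1],[0.004,0.013,0.09,0,0,-5,-1],[0.004,0.013,0.09,0,0,-5,-1],[0.004,0.013,0.09,0,0,-5,-1]]
  ]
}}

```text
time_s: 2.2
tcp_pos: [499.3, -146.4, 99.5]
ee_rot: [-3.139, 0.0, 1.179]
ft_force: [-0.1, 0.1, 0.7]
gripper_width: 85.5
```

```bash
python3 - <<'E'
from h import *
from bench import env
import pickle
p=env.camera_params('wrist');P,D=env.capture('wrist'); cv2.imwrite('pics/w2.png',P); pickle.dump((p,P,D),open('w2.pkl','wb'))
o=env.get_obs(); print(o['tcp_pos'],go(o,[500,-146.5,22],down(1.184)),o['ft_force'])
hull,r=phone_quad(P,(180,40,350,330)); W=plane(p,hull,51)[:,:2].astype(np.float32); print(cv2.minAreaRect(W))
E
```

```text
[ 500.46161787 -146.76125914  100.85140973] (array([ 0.0001, -0.0005,  0.0789]), array([-0.01, -0.  , -0.26])) [-0.35160888 -0.09299222  0.43534498]
((500.0071105957031, -146.54934692382812), (61.48413848876953, 138.02833557128906), 67.61234283447266)
```

View pics/w2.png

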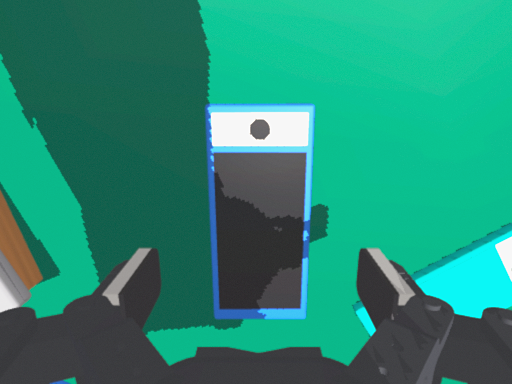

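The second wrist view, from 90 mm lower, puts the phone centre at the same place, (500,-146.5). It sits squarely between the fingers at px (260,215). Next I descend and grip.

Call:
{"op": "move_arm", "data": {
  "rows": [
    [[0,-0.0005,0.03,0,0,-0.3,-1],[0,-0.0005,0.055,0,0,-0.3,-1],[0,-0.0005,0.072,0,0,-0.3,-1],[0,-0.0005,0.079,0,0,-0.3,-1],[0,-0.0005,0.079,0,0,-0.3,-1],[0,-0.0005,0.079,0,0,-0.3,-1]]
  ]
}}

```text
time_s: 2.75
tcp_pos: [500.9, -146.8, 22.6]
ee_rot: [3.14, -0.0, 1.186]
ft_force: [0.3, -0.7, -0.4]
gripper_width: 85.3
```

Call:
{"op": "move_arm", "data": {
  "rows": [
    [[0,0,0,0,0,0,0.1],[0,0,0,0,0,0,0.3],[0,0,0,0,0,0,0.5],[0,0,0,0,0,0,1],[0,0,0,0,0,0,1],[0,0,0,0,0,0,1],[0,0,0,0,0,0,1],[0,0,0,0,0,0,1]]
  ],
  "squeeze": 35
}}

```text
time_s: 3.42
tcp_pos: [500.9, -146.8, 22.7]
ee_rot: [3.139, -0.0, 1.186]
ft_force: [-0.7, 0.4, 7.2]
gripper_width: 61.2
```

Call:
{"op": "move_arm", "data": {
  "rows": [
    [[0,0,-0.004,0,0,0,1],[0,0,-0.02,0,0,0,1],[0,0,-0.045,0,0,0,1],[0,0,-0.08,0,0,0,1],[0,0,-0.12,0,0,0,1],[0,0,-0.16,0,0,0,1],[0,0,-0.19,0,0,0,1],[0,0,-0.2,0,0,0,1]]
  ]
}}

```text
time_s: 4.08
tcp_pos: [501.3, -147.0, 226.5]
ee_rot: [3.135, -0.001, 1.187]
ft_force: [0.9, 0.2, -2.5]
gripper_width: 61.2
```

```bash
python3 - <<'E'
from h import *
from bench import env
import pickle
o=env.get_obs(); print(o['tcp_pos'],o['ee_rot'],o['ft_force'],o['ft_torque'],o['gripper_width'])
p=env.camera_params('wrist');P,D=env.capture('wrist'); cv2.imwrite('pics/w3.png',P); pickle.dump((p,P,D),open('w3.pkl','wb'))
pt=env.camera_params('top');Pt=cv2.imread('pics/top0.png');Dt=np.load('top0.npy')
h=cv2.cvtColor(Pt,cv2.COLOR_BGR2HSV)
# red knob, rail
m=cv2.inRange(h,(0,150,80),(6,255,255))|cv2.inRange(h,(174,150,80),(180,255,255)); m[:,:160]=0;m[:,260:]=0;m[:185]=0;m[240:]=0
pts=np.argwhere(m)[:,::-1]; X=dep(pt,pts,Dt); print('red',len(X),np.percentile(X[:,2],[10,50,90]))
t=pts[X[:,2]>85]; W=plane(pt,t,97)[:,:2].astype(np.float32); print(cv2.minAreaRect(W))
# rail points by depth: fit plane
ys,xs=np.mgrid[160:230,205:245]; uv=np.c_[xs.ravel(),ys.ravel()]; X=dep(pt,uv,Dt); k=X[:,2]>40; X=X[k]; uv=uv[k]
A=np.c_[X[:,:2],np.ones(len(X))]
w=np.ones(len(X),bool)
for i in range(8):
    c=np.linalg.lstsq(A[w],X[w,2],rcond=None)[0]; r=X[:,2]-A@c; w=np.abs(r)<4
print('plane',c,'slope',np.degrees(np.arctan(np.hypot(*c[:2]))),'dir',np.degrees(np.arctan2(c[1],c[0])),w.sum())
Y=X[w]; print(cv2.minAreaRect(Y[:,:2].astype(np.float32)),Y[:,2].min(),Y[:,2].max())
E
```

```text
[ 501.26941465 -146.9774569   226.52126492] [ 3.13468165e+00 -7.44179003e-04  1.18654737e+00] [ 0.92223712  0.20289502 -2.47904275] [-0.01906393 -0.07169092 -0.01134501] 61.22268468907094
red 115 [78.62422225 95.75064254 98.44909803]
((533.4039916992188, 270.00067138671875), (48.667747497558594, 14.623773574829102), 12.668158531188965)
plane [ 4.53231976e-01 -7.13452618e-02 -1.54037393e+02] slope 24.646272555879985 dir -8.945775531161992 549
((571.240478515625, 146.9954833984375), (151.45672607421875, 34.30938720703125), 13.871177673339844) 56.81018041609127 129.20124910923482
```

View pics/w3.png

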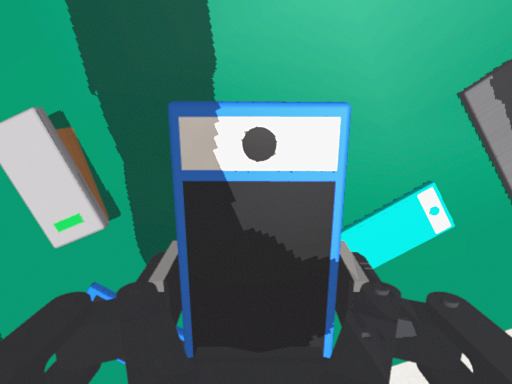

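The phone is held level, with its port end at row 102 in the image. Next I'll move to the right of the dock, at rail yaw, so the dock shows in the right of the wrist picture.

```bash
python3 - <<'E'
from h import *
from bench import env
o=env.get_obs(); print(go(o,[555,-20,226],down(np.radians(103.5))))
E
```

```text
(array([1.378e-01, 2.000e-03, 1.000e-04]), array([  0.4 ,   0.08, -35.51]))
```

Call:
{"op": "move_arm", "data": {
  "rows": [
    [[0.035,0.0,0,0,0,-7,1],[0.07,0.0,0,0,0,-14,1],[0.1,0.0,0,0,0,-21,1],[0.125,0.001,0,0,0,-28,1],[0.138,0.002,0,0,0,-35,1],[0.138,0.002,0,0,0,-35,1],[0.138,0.002,0,0,0,-35,1],[0.138,0.002,0,0,0,-35,1]]
  ]
}}

```text
time_s: 4.8
tcp_pos: [552.5, -19.7, 220.0]
ee_rot: [-3.139, -0.0, 1.795]
ft_force: [-0.1, 0.2, -2.6]
gripper_width: 61.1
```

```bash
python3 - <<'E'
from h import *
from bench import env
import pickle
o=env.get_obs(); print(o['tcp_pos'],o['ee_rot'],o['ft_force'],o['gripper_width'])
p=env.camera_params('wrist');P,D=env.capture('wrist'); cv2.imwrite('pics/w4.png',P); pickle.dump((p,P,D,o),open('w4.pkl','wb'))
E
```

```text
[552.52892834 -19.71084784 219.95030422] [-3.13941198e+00 -3.46286627e-04  1.79471941e+00] [-0.09204162  0.20840628 -2.62748854] 61.13925610732081
```

View pics/w4.png

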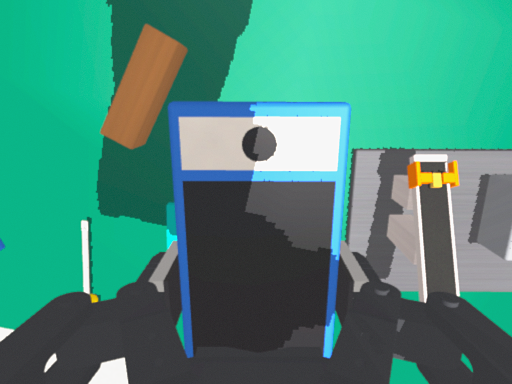

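Call:
{"op": "move_arm", "data": {
  "rows": [
    [[0.005,0.03,0,0,0,0,1],[0.01,0.06,0,0,0,0,1],[0.01,0.075,0,0,0,0,1],[0.01,0.075,0,0,0,0,1],[0.01,0.075,0,0,0,0,1]]
  ]
}}

```text
time_s: 5.27
tcp_pos: [624.1, 6.5, 220.2]
ee_rot: [-3.14, -0.0, 1.795]
ft_force: [-0.7, -0.3, -1.6]
gripper_width: 61.0
```

```bash
python3 - <<'E'
from h import *
from bench import env
import pickle
o=env.get_obs(); print(o['tcp_pos'],o['ee_rot'],o['ft_force'],o['gripper_width'])
p=env.camera_params('wrist');P,D=env.capture('wrist'); cv2.imwrite('pics/w5.png',P); pickle.dump((p,P,D,o),open('w5.pkl','wb'))
cv2.imwrite('pics/w5c.png',cv2.resize(P[60:280,340:512],None,fx=2.7,fy=2.7,interpolation=cv2.INTER_CUBIC))
E
```

```text
[624.1190889    6.4618026  220.24457018] [-3.14019615e+00 -2.22621739e-04  1.79537311e+00] [-0.72310156 -0.31653034 -1.55512268] 61.02371396119894
```

View pics/w5c.png

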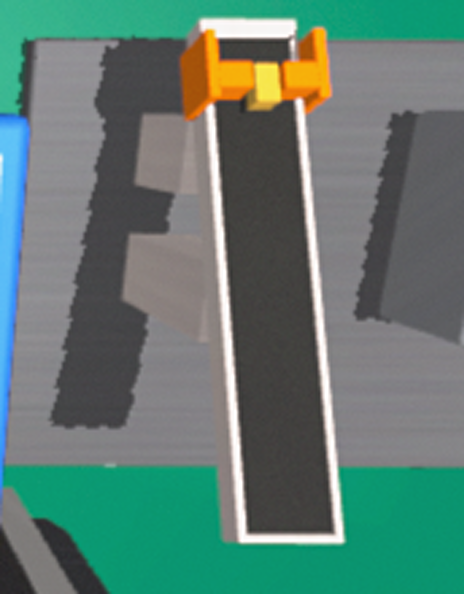

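```bash
python3 - <<'E'
from h import *
import pickle
for f in ('w5.pkl','w4.pkl'):
    p,P,D,o=pickle.load(open(f,'rb'))
    sy=171 if f=='w5.pkl' else 230
    g=P.max(2); 
    mask=np.zeros((386,514),np.uint8)
    cv2.floodFill(P.copy(),mask,(440,sy),(0,0,255),(9,9,9),(9,9,9),4|cv2.FLOODFILL_MASK_ONLY|cv2.FLOODFILL_FIXED_RANGE|(255<<8))
    m=mask[1:-1,1:-1]; m=cv2.morphologyEx(m,cv2.MORPH_CLOSE,np.ones((3,3)))
    uv=np.argwhere(m)[:,::-1]; print(f,len(uv),uv.min(0),uv.max(0),P[sy,440])
    X=dep(p,uv,D); A=np.c_[X[:,:2],np.ones(len(X))]; w=np.ones(len(X),bool)
    for i in range(6):
        c=np.linalg.lstsq(A[w],X[w,2],rcond=None)[0]; w=np.abs(X[:,2]-A@c)<4
    print('plane',c,'slope',np.degrees(np.arctan(np.hypot(*c[:2]))),'dir',np.degrees(np.arctan2(c[1],c[0])),w.mean())
    # cast onto plane: n.(x)-... z=ax+by+c
    n=np.array([-c[0],-c[1],1]);n/=np.linalg.norm(n)
    # use fixed 25deg slope with yaw from edges: center line by rows
    oo,d=ray(p,uv); s=(c[2]-(oo[2]-c[0]*oo[0]-c[1]*oo[1]))/(d@np.array([-c[0],-c[1],1])); Q=oo+d*s[:,None]
    r=cv2.minAreaRect(Q[:,:2].astype(np.float32)); print(r)
    # centreline fit along rows
    C=[]
    for y in np.unique(uv[:,1]):
        k=uv[:,1]==y; xs=uv[k,0]
        if len(xs)>20: C.append([ (xs.min()+xs.max())/2,y])
    C=np.array(C); oo,d=ray(p,C); s=(c[2]-(oo[2]-c[0]*oo[0]-c[1]*oo[1]))/(d@np.array([-c[0],-c[1],1])); Q=oo+d*s[:,None]
    l=cv2.fitLine(Q[:,:2].astype(np.float32),cv2.DIST_HUBER,0,.01,.01).ravel(); print('line yaw',np.degrees(np.arctan2(l[1],l[0])),l[2:],'ends',Q[0],Q[-1])
E
```

```text
w5.pkl 4612 [420  98] [462 256] [65 68 68]
plane [ 4.56283435e-01  9.46462878e-02 -1.79808251e+02] slope 24.985342029840158 dir 11.71860532620021 0.9958803122289679
((578.9488525390625, 147.89308166503906), (119.01025390625, 24.10628318786621), 12.517395973205566)
line yaw 12.521788 [581.5477  148.59767] ends [523.21055125 135.90657691  71.78710992] [637.02803356 160.76122582 126.07254199]
w4.pkl 2796 [420 185] [455 294] [77 77 80]
plane [ 4.56350019e-01  9.24130061e-02 -1.79545165e+02] slope 24.96730094185749 dir 11.447852817320424 0.9949928469241774
((563.2742309570312, 144.3424072265625), (86.54727935791016, 23.699886322021484), 12.671189308166504)
line yaw 12.576256 [564.39685 144.63469] ends [524.33746973 135.47904225  72.25627522] [603.25367297 153.27472307 109.91423845]
```

```bash
cat >> h.py <<'E'
YAW=np.radians(12.55); SL=np.radians(25)
ex=np.array([np.cos(YAW)*np.cos(SL),np.sin(YAW)*np.cos(SL),np.sin(SL)]); ey=np.array([-np.sin(YAW),np.cos(YAW),0]); ez=np.cross(ex,ey)
# reference point on rail centreline top face from fit: 
C0=np.array([581.5,148.6,.4563*581.5+.0935*148.6-179.7])
C0=C0+ex*((62-C0[2])/ex[2])   # cradle origin est: where top face is 62 mm up
RM=np.c_[ex,ey,ez]
def tocr(X): return (np.atleast_2d(X)-C0)@RM
E
python3 - <<'E'
from h import *
import pickle
print(C0)
for f in ('w5.pkl','w4.pkl'):
    p,P,D,o=pickle.load(open(f,'rb'))
    h=cv2.cvtColor(P,cv2.COLOR_BGR2HSV); m=cv2.inRange(h,(8,150,120),(22,255,255)); m[:,:395]=0; m[:60]=0; m[210:]=0
    ys=np.argwhere(m); print(f,ys.min(0),ys.max(0))
    oo,_=ray(p,[[0,0]])
    for u in range(ys[:,1].min(),ys[:,1].max()+1,2):
        r=np.where(m[:,u])[0]
        if len(r)==0: continue
        out=[]
        for v,hh in ((r.max()+.5,0),(r.min()-.5,9)):
            q,d=ray(p,[[u,v]]); s=((C0+ez*hh-q)@ez)/(d[0]@ez); out.append(tocr(q+d*s)[0].round(1))
        print(u,r.min(),r.max(),out[0],out[1],'hue',h[(r.min()+r.max())//2,u,0])
E
```

```text
[502.93432562 131.1104642   62.        ]
w5.pkl [ 71 407] [104 461]
407 80 91 [ 14.6 -22.3   0. ] [  8.5 -25.9   9. ] hue 12
409 78 104 [ 26.2 -21.4   0. ] [  6.7 -24.2   9. ] hue 14
411 77 103 [ 25.3 -19.7  -0. ] [  5.8 -22.5   9. ] hue 14
413 74 102 [ 24.4 -17.9   0. ] [  3.2 -20.6   9. ] hue 14
415 72 100 [ 22.6 -16.1   0. ] [  1.4 -18.8   9. ] hue 14
417 71 97 [ 19.9 -14.2  -0. ] [  0.5 -17.1   9. ] hue 17
419 74 97 [ 19.9 -12.5   0. ] [  3.1 -15.7   9. ] hue 21
421 82 96 [ 19.  -10.8   0. ] [ 10.2 -14.5   9. ] hue 19
423 82 96 [19.  -9.1  0. ] [ 10.2 -12.9   9. ] hue 21
425 82 96 [19.  -7.4  0. ] [ 10.2 -11.2   9. ] hue 21
427 82 96 [19.  -5.7  0. ] [10.2 -9.6  9. ] hue 21
429 82 96 [19. -4. -0.] [10.2 -7.9  9. ] hue 21
431 82 94 [17.2 -2.2  0. ] [10.2 -6.3  9. ] hue 21
433 83 100 [22.5 -0.9  0. ] [11.  -4.7  9. ] hue 18
435 83 100 [22.5  0.8  0. ] [11.  -3.1  9. ] hue 25
437 83 100 [22.5  2.5  0. ] [11.  -1.4  9. ] hue 27
439 83 100 [22.5  4.2 -0. ] [11.   0.2  9. ] hue 27
441 83 98 [20.7  6.   0. ] [11.   1.9  9. ] hue 27
443 84 97 [19.8  7.8 -0. ] [11.9  3.5  9. ] hue 19
445 
[... 1209 characters left out ...]
9. ] hue 25
433 186 187 [22.7  0.2 -0. ] [22.6 -4.5  9. ] hue 21
435 187 187 [22.7  2.  -0. ] [23.5 -2.8  9. ] hue 21
437 172 187 [22.7  3.8 -0. ] [10.   0.1  9. ] hue 30
439 187 187 [22.7  5.6 -0. ] [23.5  0.7  9. ] hue 19
441 173 179 [15.3  8.1  0. ] [10.9  3.5  9. ] hue 18
443 172 183 [19.   9.6 -0. ] [10.   5.4  9. ] hue 19
445 172 183 [19.  11.4  0. ] [10.   7.2  9. ] hue 26
447 182 182 [18.1 13.3  0. ] [19.   8.1  9. ] hue 20
449 163 182 [18.1 15.1 -0. ] [ 1.8 11.4  9. ] hue 16
451 163 187 [22.7 16.5  0. ] [ 1.8 13.2  9. ] hue 26
453 161 186 [21.7 18.4 -0. ] [-0.1 15.1  9. ] hue 21
455 182 185 [20.8 20.3  0. ] [19.  15.2  9. ] hue 21
457 169 185 [20.8 22.1 -0. ] [ 7.2 18.   9. ] hue 26
```

```bash
python3 - <<'E'
from h import *
import pickle
for f in ('w5.pkl','w4.pkl'):
    p,P,D,o=pickle.load(open(f,'rb'))
    T=rot(o['ee_rot']); t=o['tcp_pos']
    ys,xs=np.mgrid[115:335:6,195:325:6]; uv=np.c_[xs.ravel(),ys.ravel()]
    X=(dep(p,uv,D)-t)@T; A=np.c_[X[:,:2],np.ones(len(X))]; w=np.ones(len(X),bool)
    for i in range(5):
        c=np.linalg.lstsq(A[w],X[w,2],rcond=None)[0]; w=np.abs(X[:,2]-A@c)<3
    print(f,'screen plane tool: z=',c.round(4),w.mean(),'tilt deg about x,y',np.degrees(np.arctan(c[:2])).round(2))
    h=cv2.cvtColor(P,cv2.COLOR_BGR2HSV); m=cv2.inRange(h,(100,120,60),(125,255,255)); m[:,:160]=0;m[:,360:]=0;m[:90]=0;m[345:]=0
    q=np.argwhere(m)[:,::-1]
    # edges: top row per col, left/right col per row; cast onto top plane
    def cast(uv):
        oo,d=ray(p,uv); oo=(oo-t)@T; d=d@T; s=(c[2]-(oo[2]-c[0]*oo[0]-c[1]*oo[1]))/(d@np.array([-c[0],-c[1],1])); return oo+d*s[:,None]
    top=cast([(u,np.where(m[:,u])[0].min()-.5) for u in range(190,335,3)])
    lf=cast([(np.where(m[v])[0].min()-.5,v) for v in range(115,240,3)]); rt=cast([(np.where(m[v])[0].max()+.5,v) for v in range(115,240,3)])
    print('port y',top[:,1].mean().round(2),'slope deg',np.degrees(np.polyfit(top[:,0],top[:,1],1)[0]).round(2))
    print('left x',lf[:,0].mean().round(2),np.degrees(np.polyfit(lf[:,1],lf[:,0],1)[0]).round(2),'right x',rt[:,0].mean().round(2),np.degrees(np.polyfit(rt[:,1],rt[:,0],1)[0]).round(2))
E
```

```text
w5.pkl screen plane tool: z= [ 7.70000e-03  2.10000e-03 -2.84458e+01] 0.9963144963144963 tilt deg about x,y [0.44 0.12]
port y -70.25 slope deg 0.35
left x -30.22 -0.18 right x 30.52 -0.28
w4.pkl screen plane tool: z= [ 6.90000e-03  2.50000e-03 -2.85015e+01] 0.9963144963144963 tilt deg about x,y [0.39 0.14]
port y -70.25 slope deg 0.41
left x -30.23 -0.1 right x 30.44 -0.16
```

The phone sits true in the hand: port end at tool y −70.2, underside at tool z −17.4, within about 0.4° of straight. The rail has yaw 12.55° and slope 25°. Its stop faces are at cradle x≈19, with the brass tip at ≈23. Both wrist views agree on these.

```bash
cat >> h.py <<'E'
TM=np.c_[ey,ex,-ez]
def place(xp,g): return C0+ex*(xp+70.25)+ez*(g-17.45)
E
python3 - <<'E'
from h import *
from bench import env
o=env.get_obs(); print(o['tcp_pos'],go(o,place(40,45),TM),place(40,45),place(19,0))
E
```

```text
[623.52745904   6.35272962 220.52071661] (array([ 0.148 , -0.0014,  0.087 ]), array([-25.08,  -0.08,   0.31])) [589.10239497 150.29237215 133.56244289] [589.08810306 150.28919062  83.90360898]
```

Call:
{"op": "move_arm", "data": {
  "rows": [
    [[0.03,0,0,-6,0,0,1],[0.065,0,0,-12,0,0,1],[0.1,0,0,-18,0,0,1],[0.135,-0.001,0.01,-24,0,0.3,1],[0.148,-0.001,0.03,-25.1,0,0.3,1],[0.148,-0.001,0.05,-25.1,0,0.3,1],[0.148,-0.001,0.06,-25.1,0,0.3,1],[0.148,-0.001,0.06,-25.1,0,0.3,1]]
  ]
}}

```text
time_s: 5.98
tcp_pos: [586.6, 150.2, 158.5]
ee_rot: [2.708, -0.001, 1.792]
ft_force: [-0.8, -1.6, -2.9]
gripper_width: 61.3
```

Call:
{"op": "move_arm", "data": {
  "rows": [
    [[0,0,0,0,0,0,1],[0,0,0,0,0,0,1]]
  ]
}}

```text
time_s: 6.15
tcp_pos: [590.3, 150.7, 162.3]
ee_rot: [2.702, -0.001, 1.791]
ft_force: [0.8, -0.9, -2.8]
gripper_width: 61.0
```

```bash
python3 - <<'E'
from h import *
from bench import env
o=env.get_obs(); print(o['tcp_pos'],o['ft_force'],o['ft_torque'],go(o,place(40,45),TM),go(o,place(40,12),TM),o['joint_pos'])
E
```

```text
[590.29275493 150.7039783  162.25838005] [ 0.79569954 -0.89769111 -2.778469  ] [-0.14251906  0.51004828  0.0052009 ] (array([-0.0002, -0.0133,  0.0254]), array([ 0.17, -0.1 ,  0.04])) (array([-0.0002, -0.0134,  0.0584]), array([ 0.17, -0.1 ,  0.04])) [ 0.25722201  0.13148892 -0.4508591   0.54932225 -0.01441253  0.03381845]
```

Call:
{"op": "move_arm", "data": {
  "rows": [
    [[0,-0.004,0.02,0,0,0,1],[0,-0.008,0.038,0,0,0,1],[0,-0.01,0.05,0,0,0,1],[0,-0.01,0.058,0,0,0,1],[0,-0.01,0.058,0,0,0,1],[0,-0.01,0.058,0,0,0,1]]
  ]
}}

```text
time_s: 6.65
tcp_pos: [605.7, 154.5, 104.9]
ee_rot: [2.703, -0.001, 1.792]
ft_force: [-0.4, 0.1, -2.3]
gripper_width: 61.3
```

```bash
python3 - <<'E'
from h import *
from bench import env
import pickle
o=env.get_obs(); print(o['tcp_pos'],o['ft_force'],o['ft_torque'],go(o,place(28,3),TM))
p=env.camera_params('wrist');P,D=env.capture('wrist'); cv2.imwrite('pics/w6.png',P); pickle.dump((p,P,D,o),open('w6.pkl','wb'))
P,D=env.capture('side');cv2.imwrite('pics/s6.png',cv2.resize(P[170:290,170:300],None,fx=4.5,fy=4.5))
E
```

```text
[605.66234762 154.54698496 104.90040287] [-0.38338112  0.12891603 -2.29596183] [-0.17197893  0.54103186  0.02422724] (array([-0.0006, -0.0154,  0.0088]), array([ 0.12, -0.12,  0.07]))
```

View pics/w6.png

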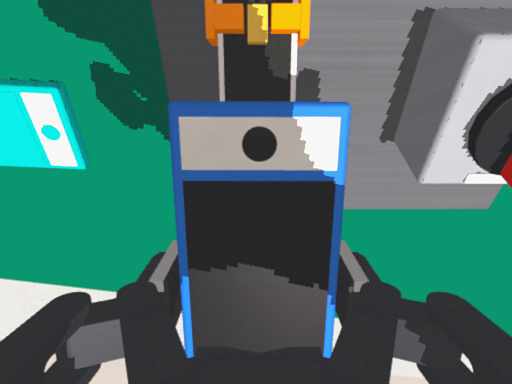

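View pics/s6.png

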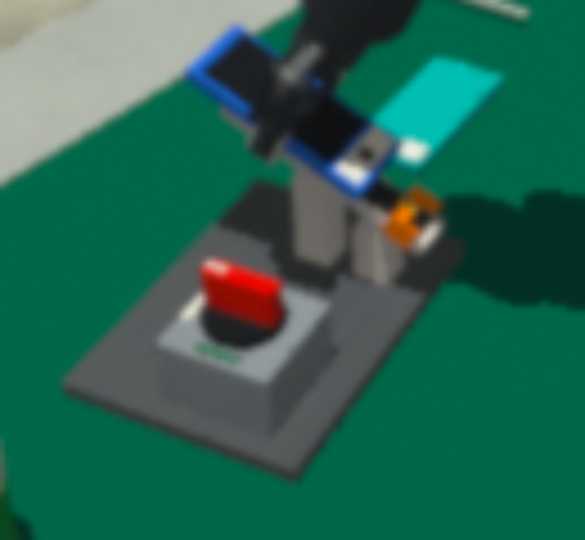

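The wrist view shows the rail (cols 218–297) and the stops and brass (col 258) centred on the phone (cols 170–349). In the side view the phone hovers parallel to the rail. Next I close in on the stops.

Call:
{"op": "move_arm", "data": {
  "rows": [
    [[0,-0.004,0.004,0,0,0,1],[0,-0.008,0.007,0,0,0,1],[0,-0.012,0.0088,0,0,0,1],[0,-0.0155,0.0088,0,0,0,1],[0,-0.0155,0.0088,0,0,0,1],[0,-0.0155,0.0088,0,0,0,1]]
  ]
}}

```text
time_s: 7.25
tcp_pos: [594.7, 152.5, 89.7]
ee_rot: [2.704, -0.001, 1.793]
ft_force: [-0.5, 0.4, -2.5]
gripper_width: 61.5
```

```bash
cat > st.py <<'E'
from h import *
from bench import env
o=env.get_obs(); s=tocr(o['tcp_pos'])[0]
print('t',round(o['time_s'],2),'xp',round(s[0]-70.25,2),'y',round(s[1],2),'g',round(s[2]+17.45,2),'F cradle',(o['ft_force']@RM).round(2),'tq',o['ft_torque'].round(3),'rot',go(o,o['tcp_pos'],TM)[1],'w',round(o['gripper_width'],1))
E
python3 st.py
```

```text
t 7.25 xp 26.84 y 0.92 g 2.7 F cradle [-1.45  0.51 -2.14] tq [-0.083  0.518  0.004] rot [ 0.08 -0.13  0.11] w 61.5
```

Call:
{"op": "move_arm", "data": {
  "rows": [
    [[-0.0005,-0.001,0,0,0,0,1],[-0.0005,-0.002,0,0,0,0,1],[-0.0005,-0.003,0,0,0,0,1],[-0.0005,-0.004,0,0,0,0,1],[-0.0005,-0.005,0,0,0,0,1],[-0.0005,-0.005,0,0,0,0,1]]
  ]
}}

```text
time_s: 7.75
tcp_pos: [590.5, 150.9, 87.5]
ee_rot: [2.704, -0.001, 1.792]
ft_force: [0.5, -0.2, -2.3]
gripper_width: 61.4
```

```bash
python3 st.py
```

```text
t 7.75 xp 21.87 y 0.34 g 2.64 F cradle [-0.58 -0.28 -2.31] tq [-0.152  0.594  0.004] rot [ 0.08 -0.13  0.11] w 61.4
```

Call:
{"op": "move_arm", "data": {
  "rows": [
    [[0,-0.0005,0,0,0,0,1],[0,-0.001,0,0,0,0,1],[0,-0.0015,0,0,0,0,1],[0,-0.0015,0,0,0,0,1]]
  ]
}}

```text
time_s: 8.08
tcp_pos: [589.3, 150.7, 87.0]
ee_rot: [2.704, -0.001, 1.792]
ft_force: [0.3, -0.1, -2.0]
gripper_width: 61.2
```

```bash
python3 st.py
```

```text
t 8.08 xp 20.6 y 0.36 g 2.68 F cradle [-0.67 -0.2  -1.94] tq [-0.107  0.511 -0.036] rot [ 0.1  -0.13  0.11] w 61.2
```

Call:
{"op": "move_arm", "data": {
  "rows": [
    [[0,-0.0005,0,0,0,0,1],[0,-0.001,0,0,0,0,1],[0,-0.0015,0,0,0,0,1],[0,-0.0015,0,0,0,0,1]]
  ]
}}

```text
time_s: 8.42
tcp_pos: [588.0, 150.4, 86.4]
ee_rot: [2.704, -0.001, 1.792]
ft_force: [-0.0, -0.3, -2.3]
gripper_width: 61.4
```

```bash
python3 st.py
```

```text
t 8.42 xp 19.13 y 0.34 g 2.67 F cradle [-1.08 -0.29 -2.06] tq [-0.12   0.533  0.003] rot [ 0.1  -0.13  0.11] w 61.4
```

Call:
{"op": "move_arm", "data": {
  "rows": [
    [[0,-0.0005,0,0,0,0,1],[0,-0.001,0,0,0,0,1],[0,-0.001,0,0,0,0,1]]
  ]
}}

```text
time_s: 8.67
tcp_pos: [587.8, 150.4, 86.5]
ee_rot: [2.702, -0.001, 1.792]
ft_force: [2.4, 0.2, -1.3]
gripper_width: 61.4
```

```bash
python3 st.py
```

```text
t 8.67 xp 19.01 y 0.37 g 2.83 F cradle [ 1.59 -0.31 -2.19] tq [0.008 0.013 0.024] rot [ 0.18 -0.13  0.11] w 61.4
```

Contact with the stops came at xp≈19.0, with about 2.7 N of rise. That agrees with the vision estimate. Now I lower onto the rail.

Call:
{"op": "move_arm", "data": {
  "rows": [
    [[0,0,0.0005,0,0,0,1],[0,0,0.001,0,0,0,1],[0,0,0.0015,0,0,0,1],[0,0,0.0015,0,0,0,1]]
  ]
}}

```text
time_s: 9.0
tcp_pos: [588.5, 150.5, 85.1]
ee_rot: [2.702, -0.001, 1.792]
ft_force: [3.6, 1.4, 1.4]
gripper_width: 61.3
```

```bash
python3 st.py
```

```text
t 9.0 xp 19.01 y 0.37 g 1.3 F cradle [ 4.05  0.62 -0.37] tq [-0.03  -0.209  0.039] rot [ 0.17 -0.13  0.11] w 61.3
```

Call:
{"op": "move_arm", "data": {
  "rows": [
    [[0,0,0.0005,0,0,0,1],[0,0,0.001,0,0,0,1],[0,0,0.001,0,0,0,1]]
  ]
}}

```text
time_s: 9.25
tcp_pos: [588.9, 150.7, 84.2]
ee_rot: [2.702, -0.001, 1.792]
ft_force: [4.3, 1.3, 1.6]
gripper_width: 61.2
```

```bash
python3 st.py
```

```text
t 9.25 xp 19.04 y 0.39 g 0.3 F cradle [ 4.74  0.35 -0.41] tq [ 0.064 -0.373 -0.003] rot [ 0.18 -0.13  0.11] w 61.2
```

Call:
{"op": "move_arm", "data": {
  "rows": [
    [[0,0,0.0004,0,0,0,1],[0,0,0.0008,0,0,0,1],[0,0,0.0008,0,0,0,1]]
  ]
}}

```text
time_s: 9.5
tcp_pos: [589.1, 150.7, 83.7]
ee_rot: [2.702, -0.001, 1.792]
ft_force: [2.2, 0.8, 6.1]
gripper_width: 61.5
```

```bash
python3 st.py
```

```text
t 9.5 xp 19.01 y 0.38 g -0.28 F cradle [4.66 0.34 4.61] tq [ 0.116 -0.477  0.007] rot [ 0.18 -0.13  0.11] w 61.5
```

Call:
{"op": "move_arm", "data": {
  "rows": [
    [[0,0,0,0,0,0,1],[0,0,0,0,0,0,-0.4],[0,0,0,0,0,0,-0.48],[0,0,0,0,0,0,-0.55],[0,0,0,0,0,0,-0.7],[0,0,0,0,0,0,-1],[0,0,0,0,0,0,-1],[0,0,0,0,0,0,-1]]
  ],
  "squeeze": 20
}}

```text
time_s: 10.17
tcp_pos: [588.3, 150.5, 82.7]
ee_rot: [2.704, -0.001, 1.792]
ft_force: [-0.1, -0.2, 0.4]
gripper_width: 85.3
```

```bash
python3 st.py; python3 - <<'E'
from h import *
from bench import env
import pickle
o=env.get_obs()
p=env.camera_params('wrist');P,D=env.capture('wrist'); cv2.imwrite('pics/w7.png',P); pickle.dump((p,P,D,o),open('w7.pkl','wb'))
E
```

```text
t 10.17 xp 17.79 y 0.35 g -0.78 F cradle [ 0.03 -0.2   0.46] tq [-0.079  0.416  0.013] rot [ 0.06 -0.13  0.11] w 85.3
```

View pics/w7.png

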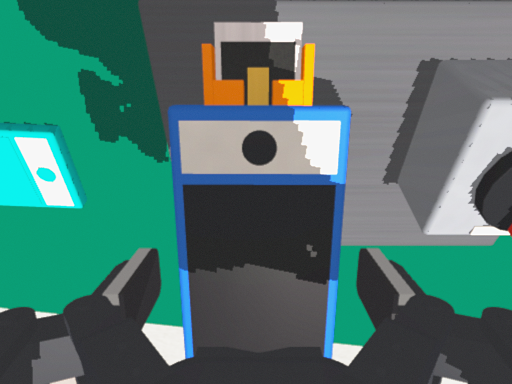

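The phone is released, centred on the rail, with its port edge (row 105) against both orange stops. Next I retract straight out.

Call:
{"op": "move_arm", "data": {
  "rows": [
    [[0,0,-0.01,0,0,0,-1],[0,0,-0.03,0,0,0,-1],[0,0,-0.06,0,0,0,-1],[0,0,-0.09,0,0,0,-1],[0,0,-0.12,0,0,0,-1],[0,0,-0.12,0,0,0,-1],[0,0,-0.12,0,0,0,-1]]
  ]
}}

```text
time_s: 10.8
tcp_pos: [539.4, 139.4, 194.4]
ee_rot: [2.699, -0.001, 1.793]
ft_force: [0.6, 0.3, -0.4]
gripper_width: 85.4
```

```bash
python3 - <<'E'
from h import *
from bench import env
import pickle
o=env.get_obs()
p=env.camera_params('wrist');P,D=env.capture('wrist'); cv2.imwrite('pics/w8.png',P); pickle.dump((p,P,D,o),open('w8.pkl','wb'))
P2,D2=env.capture('side');cv2.imwrite('pics/s8.png',cv2.resize(P2[170:290,170:300],None,fx=4.5,fy=4.5))
print(o['tcp_pos'],o['time_s'])
E
```

```text
[539.4106925  139.38623343 194.44256538] 10.8
```

View pics/w8.png

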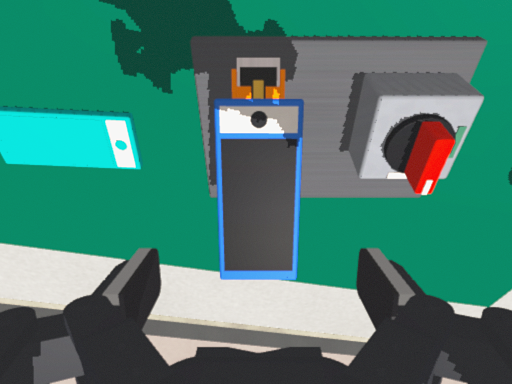

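View pics/s8.png

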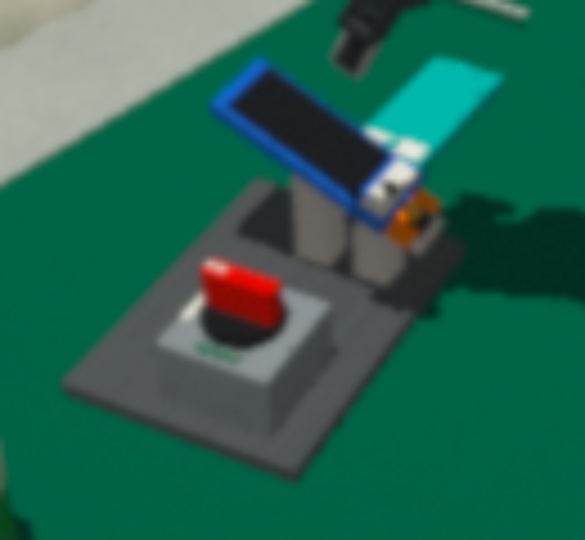

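```bash
cat > chk.py <<'E'
from h import *
import pickle,sys
p,P,D,o=pickle.load(open(sys.argv[1],'rb')); roi=eval(sys.argv[2])
hull,r=phone_quad(P,roi); 
uv=np.argwhere(cv2.erode(cv2.fillConvexPoly(np.zeros(P.shape[:2],np.uint8),hull,1),np.ones((9,9))))[:,::-1]
X=tocr(dep(p,uv,D)); A=np.c_[X[:,:2],np.ones(len(X))]; w=np.ones(len(X),bool)
for i in range(5):
    c=np.linalg.lstsq(A[w],X[w,2],rcond=None)[0]; w=np.abs(X[:,2]-A@c)<3
print('screen plane in cradle: z0 at x=89:',(c[0]*89+c[2]).round(2),'tilts deg',np.degrees(np.arctan(c[:2])).round(2),w.mean())
q,d=ray(p,hull); s=((C0+ez*11-q)@ez)/(d@ez); Q=tocr(q+d*s[:,None]); rr=cv2.minAreaRect(Q[:,:2].astype(np.float32)); print(rr,cv2.boxPoints(rr).round(1).tolist())
E
python3 chk.py w8.pkl "(200,85,320,290)"
python3 - <<'E'
from h import *
import pickle
p,P,D,o=pickle.load(open('w8.pkl','rb'))
cv2.imwrite('pics/w8c.png',cv2.resize(P[45:145,200:320],None,fx=5,fy=5,interpolation=cv2.INTER_CUBIC))
h=cv2.cvtColor(P,cv2.COLOR_BGR2HSV)
m=(cv2.inRange(h,(0,150,80),(6,255,255))|cv2.inRange(h,(174,150,80),(180,255,255))); m[:,:380]=0
uv=np.argwhere(m)[:,::-1]; X=dep(p,uv,D); print('red z',np.percentile(X[:,2],[5,50,95]),len(uv))
k=np.abs(X[:,2]-97)<3; W=plane(p,uv[k],97)[:,:2].astype(np.float32); print(cv2.minAreaRect(W))
E
```

```text
screen plane in cradle: z0 at x=89: 11.2 tilts deg [-0.03  0.  ] 0.9969738235739144
((88.18058776855469, 0.14138221740722656), (61.77989959716797, 138.74090576171875), 89.91974639892578) [[18.799999237060547, -30.700000762939453], [157.5, -30.799999237060547], [157.60000610351562, 30.899999618530273], [18.899999618530273, 31.100000381469727]]
red z [72.03209226 91.69502465 97.42378212] 2249
((531.9248657226562, 268.9729919433594), (50.006065368652344, 15.35757064819336), 12.621986389160156)
```

View pics/w8c.png

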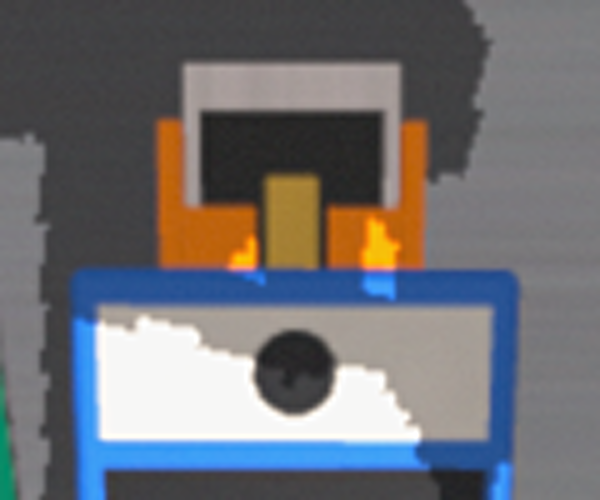

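The phone checks out in the cradle frame: port end x 18.8, y 0.1, screen plane at 11.2 mm, tilt 0.0° and yaw 0.1°. The close-up shows both stops touching it and the brass pressed in. The knob axis is at (532,269), top at z≈97, bar yaw 12.6°. Next is the knob.

```bash
python3 - <<'E'
from h import *
from bench import env
o=env.get_obs(); print(go(o,[532,269,190],down(np.radians(102.6))))
E
```

```text
(array([0.1281, 0.0193, 0.0109]), array([25.1 , -0.09,  0.08]))
```

Call:
{"op": "move_arm", "data": {
  "rows": [
    [[0.03,0.003,0,6,0,0,-0.6],[0.065,0.008,0,12,0,0,-0.4],[0.1,0.014,0.005,18,0,0,-0.2],[0.128,0.019,0.011,24,0,0,-0.2],[0.128,0.019,0.011,25.1,0,0,-0.2],[0.128,0.019,0.011,25.1,0,0,-0.2],[0.128,0.019,0.011,25.1,0,0,-0.2]]
  ]
}}

```text
time_s: 11.48
tcp_pos: [531.9, 268.8, 187.5]
ee_rot: [-3.139, -0.0, 1.793]
ft_force: [-0.5, -0.2, 0.6]
gripper_width: 51.0
```

```bash
python3 - <<'E'
from h import *
from bench import env
import pickle
p=env.camera_params('wrist');o=env.get_obs();P,D=env.capture('wrist'); cv2.imwrite('pics/w9.png',P); pickle.dump((p,P,D,o),open('w9.pkl','wb'))
h=cv2.cvtColor(P,cv2.COLOR_BGR2HSV)
m=(cv2.inRange(h,(0,150,80),(6,255,255))|cv2.inRange(h,(174,150,80),(180,255,255)))
uv=np.argwhere(m)[:,::-1]; X=dep(p,uv,D); k=np.abs(X[:,2]-97)<3; print(len(uv),np.percentile(X[:,2],[5,50,95]))
W=plane(p,uv[k],97)[:,:2].astype(np.float32); r=cv2.minAreaRect(W);print(r,o['gripper_width'])
print(go(o,[*r[0],110],down(np.radians(102.6))),go(o,[*r[0],73],down(np.radians(102.6))))
E
```

```text
1213 [77.40347091 96.53872512 97.7599243 ]
((531.95166015625, 270.9228820800781), (48.99333190917969, 13.399955749511719), 12.3919038772583) 51.01078748915399
(array([0.0021, 0.0007, 0.0775]), array([-0.17, -0.  ,  0.12])) (array([0.0021, 0.0008, 0.1145]), array([-0.17, -0.  ,  0.12]))
```

View pics/w9.png

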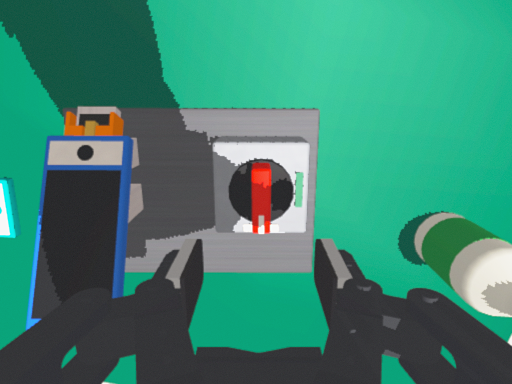

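The wrist view shows the knob bar at (261,200) between the fingers. The phone's right edge (col ~130) and the bottle (col 415 and beyond) are both clear. I descend, grip and turn.

Call:
{"op": "move_arm", "data": {
  "rows": [
    [[0.0015,0.001,0.03,0,0,0,-0.2],[0.0015,0.001,0.06,0,0,0,-0.2],[0.0015,0.001,0.085,0,0,0,-0.2],[0.0015,0.001,0.105,0,0,0,-0.2],[0.0015,0.001,0.1145,0,0,0,-0.2],[0.0015,0.001,0.1145,0,0,0,-0.2],[0.0015,0.001,0.1145,0,0,0,-0.2]]
  ]
}}

```text
time_s: 12.12
tcp_pos: [532.6, 270.1, 76.7]
ee_rot: [3.14, -0.001, 1.792]
ft_force: [0.2, -0.2, 0.3]
gripper_width: 51.2
```

Call:
{"op": "move_arm", "data": {
  "rows": [
    [[0,0,0,0,0,0,0.2],[0,0,0,0,0,0,0.5],[0,0,0,0,0,0,0.7],[0,0,0,0,0,0,1],[0,0,0,0,0,0,1],[0,0,0,0,0,0,1],[0,0,0,0,0,0,1]]
  ],
  "squeeze": 40
}}

```text
time_s: 12.7
tcp_pos: [533.4, 271.1, 76.8]
ee_rot: [3.14, -0.002, 1.793]
ft_force: [-1.7, -0.5, 6.3]
gripper_width: 12.9
```

```bash
python3 - <<'E'
from bench import env
o=env.get_obs(); print(o)
E
```

```text
{'time_s': 12.7, 'joint_pos': array([ 0.46961116,  0.44798356, -0.11011822,  1.01029181,  0.00116218,
        0.24787928]), 'joint_vel': array([ 0.00038134,  0.00037347,  0.00077736,  0.00033163,  0.00089521,
       -0.00048936]), 'tau': array([-4.73174630e-03, -6.23693705e+01,  2.95363480e+01, -6.23102747e-01,
        3.18254856e-02, -1.53053360e-02]), 'tcp_pos': array([533.39280198, 271.08432512,  76.80656333]), 'ee_rot': array([ 3.13954849e+00, -1.71616724e-03,  1.79253135e+00]), 'ft_force': array([-1.73904235, -0.49203718,  6.3460448 ]), 'ft_torque': array([-0.13734808,  0.22792128, -0.00116119]), 'gripper_width': 12.872655370128314}
```

Call:
{"op": "move_arm", "data": {
  "rows": [
    [[0,0,0,0,0,6,1],[0,0,0,0,0,12,1],[0,0,0,0,0,18,1],[0,0,0,0,0,24,1],[0,0,0,0,0,30,1],[0,0,0,0,0,36,1],[0,0,0,0,0,42,1],[0,0,0,0,0,48,1]]
  ]
}}

```text
time_s: 13.37
tcp_pos: [533.5, 271.7, 76.8]
ee_rot: [-3.141, -0.004, 0.95]
ft_force: [-1.9, 2.9, 6.4]
gripper_width: 13.1
```

```bash
python3 - <<'E'
from bench import env
o=env.get_obs(); print(o['tcp_pos'],o['ee_rot'],o['ft_force'],o['ft_torque'],o['gripper_width'])
E
```

```text
[533.5279196  271.68238222  76.80643485] [-3.141233  -0.003611   0.9499521] [-1.93451688  2.89245356  6.41732831] [ 0.38131572  0.18900777 -0.07720125] 13.112769613915182
```

Call:
{"op": "move_arm", "data": {
  "rows": [
    [[0,0,0,0,0,5,1],[0,0,0,0,0,10,1],[0,0,0,0,0,15,1],[0,0,0,0,0,18,1],[0,0,0,0,0,18,1],[0,0,0,0,0,18,1]]
  ]
}}

```text
time_s: 13.87
tcp_pos: [533.7, 271.9, 76.8]
ee_rot: [-3.14, -0.004, 0.641]
ft_force: [-1.5, 2.8, 6.0]
gripper_width: 12.9
```

```bash
python3 - <<'E'
from bench import env
o=env.get_obs(); print(o['tcp_pos'],o['ee_rot'],o['ft_force'],o['ft_torque'],o['gripper_width'])
E
```

```text
[533.71510977 271.87912563  76.82460614] [-3.14005949 -0.00379723  0.64121664] [-1.50801845  2.84343301  6.02012934] [ 0.56917421  0.09599232 -0.17755651] 12.857342134689917
```

Call:
{"op": "move_arm", "data": {
  "rows": [
    [[0,0,0,0,0,0,0.4],[0,0,0,0,0,0,0.1],[0,0,0,0,0,0,-0.2],[0,0,0,0,0,0,-0.2],[0,0,-0.02,0,0,0,-0.2],[0,0,-0.055,0,0,0,-0.2],[0,0,-0.09,0,0,0,-0.2],[0,0,-0.12,0,0,0,-0.2]]
  ]
}}

```text
time_s: 14.53
tcp_pos: [532.7, 270.4, 197.3]
ee_rot: [-3.141, -0.001, 0.641]
ft_force: [1.4, 0.5, -0.4]
gripper_width: 51.1
```

Call:
{"op": "move_arm", "data": {
  "rows": [
    [[0,0,-0.01,0,0,-7,-0.2],[0,0,-0.02,0,0,-14,-0.2],[0,0,-0.03,0,0,-21,-0.2],[0,0,-0.04,0,0,-28,-0.2],[0,0,-0.04,0,0,-35,-0.2],[0,0,-0.04,0,0,-42,-0.2],[0,0,-0.04,0,0,-49,-0.2],[0,0,-0.04,0,0,-56,-0.2]]
  ]
}}

```text
time_s: 15.2
tcp_pos: [532.7, 270.3, 235.3]
ee_rot: [-3.141, -0.001, 1.624]
ft_force: [-0.1, -0.8, 0.1]
gripper_width: 50.7
```

```bash
python3 - <<'E'
from h import *
from bench import env
import pickle
p=env.camera_params('wrist');o=env.get_obs();P,D=env.capture('wrist'); cv2.imwrite('pics/w10.png',P); pickle.dump((p,P,D,o),open('w10.pkl','wb'))
print(o['tcp_pos'],o['ee_rot'],o['time_s'],o['ft_force'])
h=cv2.cvtColor(P,cv2.COLOR_BGR2HSV)
m=(cv2.inRange(h,(0,150,80),(6,255,255))|cv2.inRange(h,(174,150,80),(180,255,255)))
uv=np.argwhere(m)[:,::-1]; X=dep(p,uv,D); k=np.abs(X[:,2]-97)<3
W=plane(p,uv[k],97)[:,:2].astype(np.float32); print(cv2.minAreaRect(W))
P2,D2=env.capture('top'); cv2.imwrite('pics/t10.png',P2)
E
```

```text
[532.71732385 270.34871727 235.29754524] [-3.14105965e+00 -9.17896405e-04  1.62403175e+00] 15.2 [-0.10272068 -0.79662962  0.10808735]
((532.4900512695312, 271.26397705078125), (14.245135307312012, 49.227569580078125), 33.951377868652344)
```

View pics/w10.png

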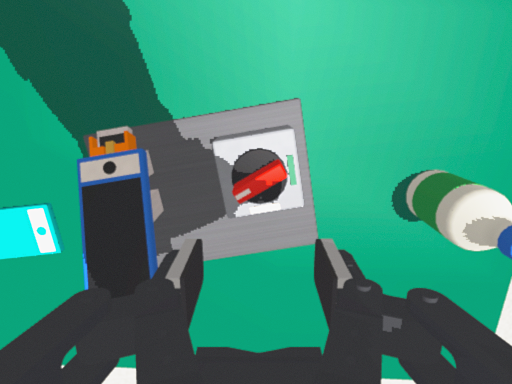

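View pics/t10.png

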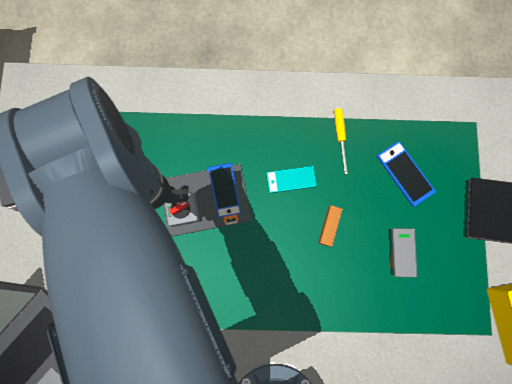

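The knob is now at yaw −56.0°, which is 1.196 rad clockwise from the start, so it sits at its end stop. One last look at the phone before handing in.

Call:
{"op": "move_arm", "data": {
  "rows": [
    [[-0.03,0.0,-0.01,0,0,0,-0.2],[-0.06,0,-0.02,0,0,0,-0.2],[-0.09,0,-0.03,0,0,0,-0.2],[-0.11,0,-0.04,0,0,0,-0.2],[-0.11,0,-0.04,0,0,0,-0.2],[-0.11,0,-0.04,0,0,0,-0.2],[-0.11,0,-0.04,0,0,0,-0.2]]
  ]
}}

```text
time_s: 15.88
tcp_pos: [538.0, 160.9, 274.9]
ee_rot: [-3.141, -0.001, 1.615]
ft_force: [-0.3, -0.9, -0.1]
gripper_width: 51.1
```

```bash
python3 - <<'E'
from h import *
from bench import env
import pickle
p=env.camera_params('wrist');o=env.get_obs();P,D=env.capture('wrist'); cv2.imwrite('pics/w11.png',P); pickle.dump((p,P,D,o),open('w11.pkl','wb'))
h=cv2.cvtColor(P,cv2.COLOR_BGR2HSV)
m=(cv2.inRange(h,(0,150,80),(6,255,255))|cv2.inRange(h,(174,150,80),(180,255,255)))
uv=np.argwhere(m)[:,::-1]; X=dep(p,uv,D); k=np.abs(X[:,2]-97)<3
W=plane(p,uv[k],97)[:,:2].astype(np.float32); print(cv2.minAreaRect(W))
E
python3 chk.py w11.pkl "(180,90,340,330)"
```

```text
((532.7164916992188, 270.2361145019531), (14.3248929977417, 49.10183334350586), 33.7845458984375)
screen plane in cradle: z0 at x=89: 11.17 tilts deg [-0.06  0.07] 0.9965725253633123
((88.7791748046875, 0.6224594116210938), (61.805564880371094, 139.6697235107422), 89.88814544677734) [[18.899999618530273, -30.100000381469727], [158.60000610351562, -30.399999618530273], [158.6999969482422, 31.399999618530273], [19.0, 31.700000762939453]]
```

View pics/w11.png

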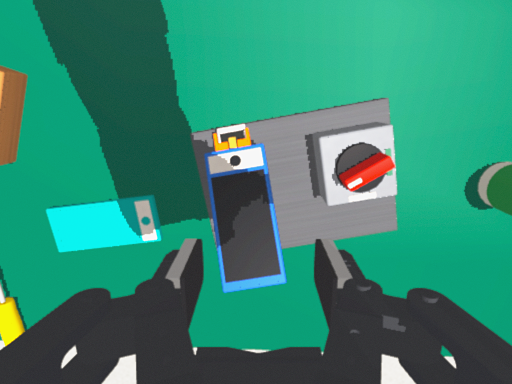

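The phone is home on the rail at (245,215), against the stops at (233,143). The knob at (365,170) has stayed in test, and the arm is clear of everything.

```bash
python3 -c "
from bench import env
print(env.job_done(), env.get_obs()['time_s'])"
```

```text
the job is handed in; nothing more can be done
the job is handed in; nothing more can be done
```

The phone is on the dock rail against both stops, the selector is in its test position, and I handed the job in at about 16 s; no verdict is reported.

- **Phone:** I picked the smaller blue phone off its block, held it parallel to the 25° rail and slid it down until I felt the stops (about 3–6 N). I then lowered it onto the rubber and let go. The last check, in the rail's own frame, showed:
  - port end at x ≈ 18.9 mm, with the stop faces seen at ≈ 19 mm
  - 0.6 mm off centre
  - tilt under 0.1° and about 0.1° from straight
- **Brass contact:** it looked fully pressed in the close-up picture. Its travel can't be read directly, so this rests on the phone's position against the stops.
- **Selector:** I gripped the knob and turned it about 66° clockwise before letting go. Two later pictures put it at about 1.2 rad from its start, and it stayed there on its own.
- **Other things:** the power bank, screwdriver and bottle were not touched and looked unmoved in the last pictures, though I did not measure them again.
- **Disagreements:** the first two-camera estimate of the phone's height was poor (about 30 mm). I dropped it, because the phone's size in the picture and the depth image both gave 51 mm. The top and wrist cameras differed by 1–3 mm elsewhere, and I used the wrist readings.

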